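# Reset the blue-covered bench power box

### The arm

A 7-joint arm with a two-finger parallel gripper is mounted at the origin on the work surface. World frame = base frame: x ahead of the robot, y to its left, z up, the work surface at z = 0. Lengths are in m, angles in rad, forces in N, time in s.
With the tool pointing down it reaches from about 0.4 to 0.85 m from the base axis. Payload 4.5 kg.
Tool frame: the origin (TCP) lies at the very end of the fingers, on their centre line; the grasp point (between the pads) lies 19 mm behind it (tcp_to_grasp is the z of the grasp point in the tool frame, in m); z points along the fingers, y is the line along which they close (so a half turn about z gives the same grasp; the last joint's range is limited). The gripper opens to 88 mm and grips with 3 to 60 N. Pads are 18 mm wide; open, the fingers measure 123 mm over their backs; the gripper's body (75 mm by 187 mm) begins 45 mm behind the grasp point.
Start: joints at [1.313, 0.689, -0.195, 1.565, 0.157, 0.902, -0.215], TCP at [0.18, -0.599, 0.239] pointing down, gripper open.
Joint ranges: [-3.01, 3.01], [-0.46, 2.08], [-1.47, 1.51], [0.13, 2.56], [-1, 4.14], [0.04, 2.09], [-2.66, 2.66]. Speed limits (rad/s): [2.57, 2.57, 3.14, 3.14, 3.14, 3.14, 3.14].

### API

Orientations are given as a unit quaternion [x, y, z, w].
In Python, from plant import * gives the robot as it stands. The module is installed in compiled form; this text tells all that it offers.
- The arm moves only by the shell command python3 -m jog 'ROWS' [OPENING] [FORCE]. ROWS is JSON, a list that holds one entry, the list of rows, each a list of 6 numbers: the shift along the tool's x, y, z in m, then the turn, a rotation vector about the tool's x, y, z in rad. In form: [[[dx, dy, dz, ax, ay, az], ...]]. A call has 1 to 12 rows; each row shifts and turns the commanded pose from where the row before left it, along the tool's axes as they then stand; what a row does not reach is not made up. A row lasts 1/8 s, in which the tool goes at most 62.5 mm and 10.7 degrees, less where a joint would pass 70% of its speed; a pose out of reach is approached as far as the arm can. A call with a gripper value outside its range is refused whole. OPENING is the finger opening in m, from 0 to 0.0881, set as the call begins (- or left out, the last holds). The fingers move at their own pace and stop on an object; FORCE is the grip in N (left out, the last holds). Time passes only in rows, so rows that do not move let the fingers close. It gives the time, the measured TCP pose, the force, the opening and the grip force at its end, in the units of the state.
- get_state(): the state, without advancing time (a new reading comes with each control period).
- snapshot(name): name is "scene" or "side" or "wrist"; returns a dict with "frame" (480x640x3 uint8, red, green, blue), "mtx" (3x3 intrinsics, pixels), "D" ([k1, k2, p1, p2, k3] as OpenCV has them; the pictures are not rectified), "xyz" and "orientation" of the camera in the world; the wrist camera has in their place "mount" (4x4, takes a point from camera to tool coordinates, whose origin is the TCP and whose axes are the flange's). Camera axes: x right, y down, z forward; pixel columns grow to the right and rows downward; lengths in m; the calibration is good to about 2 mm. A picture is of the moment at which its call begins: read the wrist's pose just before it. There is no depth.
- finish_job(): hands the job in; it is judged then, once.
The state is a dict: "clock": time; "q": joint angles; "qd": joint speeds; "joint_torque": joint torques, N m; "tool_pos": TCP position; "eef_rot": TCP orientation; "contact_force": force on the tool from outside, world axes, zero at the start; "moment": the same for the moment, N m; "opening": opening from 0.0 (shut) to 1.0 (fully open); "finger_force": force on a finger pad.
Only numpy, scipy, OpenCV 4.12 (cv2) and the standard library are available. Lean on these libraries where they do the work, as an engineer would, in place of code of your own. Each camera call takes 0.05 s, during which the arm holds its last target. There are 200 camera calls.

### The job

On the laptop repair bench, press the blue cover of the power box so that it pops fully open, press the green reset button inside all the way down, then push the cover shut and press it so that it latches again. Only press and push: do not pinch the cover, leave the yellow-covered box shut and do not lift or shove the tools and parts lying about.

Things in the scene. Friction and masses are not known exactly. Their poses are not given: they have to be found in the camera images.
- box_blue: Grey bench power box with the blue cover (to be worked on), screwed down: 130 x 130 x 70 mm high, walls 5 mm (front wall 52 mm high). Origin: centre of its underside, z up; its front looks to its own -x, towards the robot within 0.3 rad. The cover lies between the side walls, hinged along the box's y at the back. Inside: a deck 30 mm above the bench, 120 mm wide opening, with the green button.
- cover_blue (a joint): Angle (rad) of the blue cover, a plate 110 mm (hinge to free edge) x 118 x 6 mm with a push-push latch. 0 = latched shut, its top 72 mm above the bench; 1.55 = fully open, upright at the back, free edge 176 mm above the bench; -0.10 = stop when pressed in. A press past -0.06 and release frees it: a damped spring swings it fully open in 0.8 s, if the finger gets out of its way.
- cover_blue_press (a point): Centre of the white ring on the outer face of the blue cover, 92 mm from the hinge, 18 mm from the free edge, mid-width; moves with the cover. Press 6 to 8.5 mm down (about 4 N, briefly more; stiff stop at 9 mm; press by depth, not by force), let go: open. To shut: push the outer face over from behind (5 to 8 N), press again as deep, let go: latched. Presses under 4 mm change nothing; one more full press reopens it.
- cover_blue_hinge (a point): Middle of the hinge line of the blue cover, 52 mm behind the box's centre (box x = +52 mm), 66 mm above the bench, level with the shut cover's underside. The hinge runs along the box's y.
- reset_blue (a joint): Travel (m) of the green round reset button, 28 mm across, inside the blue-covered box: 0 = up, 0.006 = fully down (about 4 N); it springs back.
- reset_blue_top (a point): Centre of the top of the button in the blue-covered box: box x = -28 mm, y = 0, 52 mm above the bench when up (80 mm in front of the hinge). It moves with the button.
- box_yellow: Grey bench power box with the yellow cover (bystander, to be left shut), screwed down: 130 x 130 x 70 mm high, walls 5 mm (front wall 52 mm high). Origin: centre of its underside, z up; its front looks to its own -x, towards the robot within 0.3 rad. The cover lies between the side walls, hinged along the box's y at the back. Inside: a deck 30 mm above the bench, 120 mm wide opening, with the green button.
- cover_yellow (a joint): Angle (rad) of the yellow cover, a plate 110 mm (hinge to free edge) x 118 x 6 mm with a push-push latch. 0 = latched shut, its top 72 mm above the bench; 1.55 = fully open, upright at the back, free edge 176 mm above the bench; -0.10 = stop when pressed in. A press past -0.06 and release frees it: a damped spring swings it fully open in 0.8 s, if the finger gets out of its way.
- cover_yellow_press (a point): Centre of the white ring on the outer face of the yellow cover, 92 mm from the hinge, 18 mm from the free edge, mid-width; moves with the cover. Press 6 to 8.5 mm down (about 4 N, briefly more; stiff stop at 9 mm; press by depth, not by force), let go: open. To shut: push the outer face over from behind (5 to 8 N), press again as deep, let go: latched. Presses under 4 mm change nothing; one more full press reopens it.
- cover_yellow_hinge (a point): Middle of the hinge line of the yellow cover, 52 mm behind the box's centre (box x = +52 mm), 66 mm above the bench, level with the shut cover's underside. The hinge runs along the box's y.
- reset_yellow (a joint): Travel (m) of the green round reset button, 28 mm across, inside the yellow-covered box: 0 = up, 0.006 = fully down (about 4 N); it springs back.
- reset_yellow_top (a point): Centre of the top of the button in the yellow-covered box: box x = -28 mm, y = 0, 52 mm above the bench when up (80 mm in front of the hinge). It moves with the button.
- screwdriver: Loose screwdriver lying at the side, about 200 mm long. Bystander.
- pliers: Loose red-handled pliers lying flat, about 150 mm long, 13 mm high, origin at the pivot. Bystander.
- screw_jar: Loose jar 48 mm across, 55 mm high, origin under its centre. Bystander.
- suction_knob: Loose blue suction-cup knob 44 mm across, 42 mm high. Bystander.
- carton: Loose small carton 90 x 60 x 50 mm. Bystander.
- screw_tray: Loose black compartment tray 100 x 140 x 22 mm. Bystander.

How it is judged:
On the way, in this order (a step that is already met when the one before it is completed fails the run):
1. the blue cover has popped open (over 1.3 rad) (value of joint cover_blue above 1.3 rad), for 0.1 s.
2. the reset button is pressed down (over 4.5 mm), the cover standing open (over 0.8 rad) (value of joint reset_blue above 0.0045 m and value of joint cover_blue above 0.8 rad), for 0.05 s.
At the end, for the whole second after the job is handed in: The blue cover is latched shut on its own (within 0.03 rad of 0), its reset button up, the yellow cover shut (within 0.03 rad), and every loose bystander within 30 mm of where it stood (value of joint cover_blue between -0.03 and 0.03 rad and value of joint reset_blue below 0.0015 m and value of joint cover_yellow between -0.03 and 0.03 rad and distance of each of screwdriver, pliers, screw_jar, suction_knob, carton, screw_tray from where it was at the start of the episode below 0.03 m); the robot touches nothing.
It fails at once if the yellow cover is opened (over 0.1 rad) (value of joint cover_yellow above 0.1 rad).
It fails at once if the blue cover is pinched: fingers press on its outer shell and its lining at once (over 1.5 N each) (contact force between the fingers and cover_blue_c0 above 1.5 N and contact force between the fingers and cover_blue_c1 above 1.5 N).
It fails at once if a loose bystander is lifted or shoved by more than 30 mm (distance of any of screwdriver, pliers, screw_jar, suction_knob, carton, screw_tray from where it was at the start of the episode above 0.03 m).
It also fails if it takes over 51 s, if anything falls off the work surface, if the arm or the gripper's body presses on something with over 40 N, if the wrist force passes 120 N, or if a joint passes its speed limit or range.

## Working session

There is one attempt and no reset: what is moved stays moved. The work goes in short steps, Python scripts to look and compute and a shell command to move; the robot and the scene stay as the last step left them, time stands still between calls to the robot, and variables do not carry over. Pictures are saved under pics/ and viewed, at most 10 in all, crops included, and the job is handed in when it is done.

```bash
mkdir -p pics && cat > h.py <<'E'
from plant import *
import numpy as np, cv2
from scipy.spatial.transform import Rotation as R
def cam(n):
    st=get_state(); s=snapshot(n)
    if 'mount' in s:
        T=np.eye(4);T[:3,:3]=R.from_quat(st['eef_rot']).as_matrix();T[:3,3]=st['tool_pos']
        M=T@np.array(s['mount'])
        s['Rm'],s['c']=M[:3,:3],M[:3,3]
    else:
        o=np.array(s['orientation'])
        s['Rm']=o if o.shape==(3,3) else R.from_quat(o).as_matrix()
        s['c']=np.array(s['xyz'])
    s['K']=np.array(s['mtx'],float);s['d']=np.array(s['D'],float);return s
def save(s,n): cv2.imwrite('pics/'+n,s['frame'][:,:,::-1])
def onplane(s,uv,z):
    p=cv2.undistortPoints(np.array(uv,float).reshape(-1,1,2),s['K'],s['d']).reshape(-1,2)
    r=np.c_[p,np.ones(len(p))]@s['Rm'].T
    return s['c']+r*((z-s['c'][2])/r[:,2])[:,None]
def proj(s,P):
    rv=cv2.Rodrigues(s['Rm'].T)[0];return cv2.projectPoints(np.array(P,float).reshape(-1,1,3),rv,-s['Rm'].T@s['c'],s['K'],s['d'])[0].reshape(-1,2)
def mask(s,lo,hi): return cv2.inRange(cv2.cvtColor(s['frame'],cv2.COLOR_RGB2HSV),lo,hi)
def tool(): # state summary
    st=get_state();print(round(st['clock'],2),np.round(st['tool_pos'],4),np.round(R.from_quat(st['eef_rot']).as_matrix(),3).tolist(),np.round(st['contact_force'],1),st['opening'])
E
python3 - <<'E'
from h import *
a=cam('scene');b=cam('side')
save(a,'a.png');save(b,'b.png')
for s in(a,b): print(s['c'],s['Rm'][:,2])
tool()
E
```

```text
[ 1.51597429 -0.02063806  0.66593886] [-0.85759844  0.01911686 -0.51396446]
[ 0.33376758 -0.85445213  0.89647848] [ 0.19596127  0.70862306 -0.67782928]
0.1 [ 0.1796 -0.5981  0.238 ] [[0.958, 0.288, -0.001], [0.288, -0.958, 0.002], [-0.0, -0.002, -1.0]] [ 0.3  0.7 -0. ] 0.9984982866074986
```

View pics/a.png

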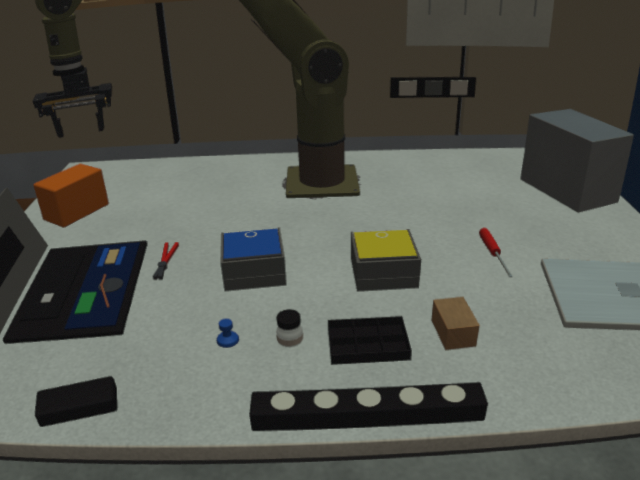

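View pics/b.png

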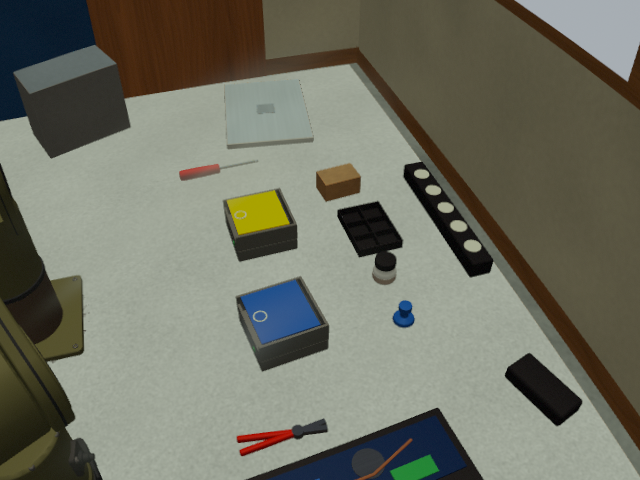

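The scene view shows the blue box at (253,258), the yellow one at (385,258), with the knob (228,333) and jar (289,328) behind the blue box. In the side view the blue cover is at (283,310) with its ring at (260,316).

```bash
cat > m.py <<'E'
from h import *
def meas(n):
    s=cam(n);m=mask(s,(100,120,60),(130,255,255))
    cs=[c for c in cv2.findContours(m,cv2.RETR_EXTERNAL,cv2.CHAIN_APPROX_NONE)[0] if cv2.contourArea(c)>600]
    for c in cs:
        P=onplane(s,c.reshape(-1,2),0.072)[:,:2]
        (cx,cy),(w,h),an=cv2.minAreaRect((P*1000).astype(np.float32))
        print(n,'rect mm',round(cx,1),round(cy,1),round(w,1),round(h,1),round(an,2),cv2.contourArea(c))
        # ring: white pixels inside hull
        f=np.zeros(m.shape,np.uint8);cv2.drawContours(f,[cv2.convexHull(c)],-1,255,-1)
        f=cv2.erode(f,np.ones((5,5)))
        w=mask(s,(0,0,110),(180,110,255))&f
        v,u=np.nonzero(w)
        if len(u): 
            q=onplane(s,np.c_[u,v],.072)[:,:2]; print(' ring',len(u),np.round((q.min(0)+q.max(0))*500,1),np.round(np.ptp(q,axis=0)*1000,1))
    return s
if __name__=='__main__':
    meas('scene');s=meas('side')
    print('knob,jar,pliers base',np.round(onplane(s,[[403,319],[385,275],[297,431],[405,312],[326,425]],0)[:,:2],3))
E
python3 m.py
```

```text
scene rect mm 474.6 -159.7 107.5 117.6 6.84 1246.5
 ring 29 [ 437.2 -164.9] [18.  26.6]
side rect mm 497.6 -476.7 240.8 46.0 5.39 1903.0
side rect mm 469.0 -160.8 110.1 118.7 6.64 2967.5
 ring 76 [ 433.  -163.2] [26.5 26.8]
knob,jar,pliers base [[ 0.703 -0.19 ]
 [ 0.713 -0.071]
 [ 0.445 -0.363]
 [ 0.714 -0.175]
 [ 0.494 -0.366]]
```

```bash
python3 -m jog '[[[0,0,0,0,0,0.088],[0,0,0,0,0,0.088],[0.0298,-0.0447,0.002,0,0,0],[0.0298,-0.0447,0.002,0,0,0],[0.0298,-0.0447,0.002,0,0,0],[0.0298,-0.0447,0.002,0,0,0],[0.0298,-0.0447,0.002,0,0,0],[0.0298,-0.0447,0.002,0,0,0],[0.0298,-0.0447,0.002,0,0,0],[0.0298,-0.0447,0.002,0,0,0],[0.0298,-0.0447,0.002,0,0,0],[0,0,0,0,0,0]]]' 0 10 && python3 -c "
from h import *
import m
tool();s=m.meas('wrist');save(s,'w1.png')"
```

```text
clock: 1.7
tool_pos: [0.4021, -0.1635, 0.2207]
eef_rot: [0.998, 0.063, 0.001, -0.001]
contact_force: [-0.7, -0.6, 0.9]
opening: 0.003
finger_force: 0.0
1.7 [ 0.4021 -0.1635  0.2207] [[0.992, 0.125, 0.001], [0.125, -0.992, 0.002], [0.002, -0.002, -1.0]] [-0.7 -0.6  0.9] 0.003174797072112963
wrist rect mm 416.8 -413.5 74.5 33.5 20.32 1087.5
 ring 57 [ 406.1 -435. ] [15.5  5.8]
wrist rect mm 469.5 -159.3 109.0 117.8 6.79 24841.5
 ring 521 [ 432.6 -163.7] [26.8 26.5]
```

```bash
python3 -m jog '[[[0.015,0.002,0.045,0,0,0],[0.015,0.002,0.045,0,0,0],[0,0,0.04,0,0,0],[0,0,0.0127,0,0,0],[0,0,0,0,0,0]]]'
```

```text
clock: 2.38
tool_pos: [0.4292, -0.1695, 0.078]
eef_rot: [0.998, 0.057, -0.001, 0.0]
contact_force: [0.8, -0.2, 0.2]
opening: 0.003
finger_force: 0.0
```

```bash
python3 -m jog '[[[0.001,-0.005,0,0,0,0],[0,0,0.005,0,0,0],[0,0,0.004,0,0,0],[0,0,0.004,0,0,0],[0,0,0,0,0,0]]]'
```

```text
clock: 3.0
tool_pos: [0.431, -0.1634, 0.0651]
eef_rot: [0.998, 0.058, 0.001, 0.0]
contact_force: [0.8, 1.4, 4.3]
opening: 0.005
finger_force: 2.0
```

```bash
python3 -m jog '[[[-0.02,0,-0.045,0,0,0],[-0.02,0,-0.045,0,0,0],[-0.01,0,-0.045,0,0,0],[0,0,0,0,0,0],[0,0,0,0,0,0],[0,0,0,0,0,0],[0,0,0,0,0,0],[0,0,0,0,0,0]]]' && python3 -c "
from h import *
save(cam('side'),'s2.png')"
```

```text
clock: 4.0
tool_pos: [0.3806, -0.169, 0.1994]
eef_rot: [0.998, 0.058, -0.001, -0.0]
contact_force: [-0.1, 0.0, -0.9]
opening: 0.009
finger_force: 0.0
```

View pics/s2.png

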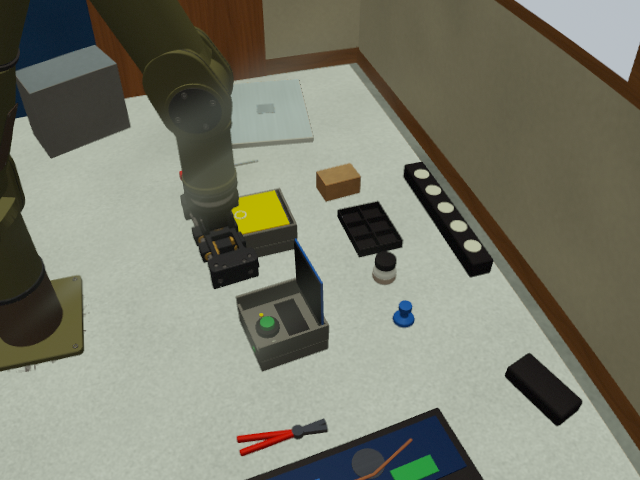

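The cover stands upright and the green button is visible at (267,323).

```bash
python3 -c "
from h import *
for n in('side','wrist'):
    s=cam(n);m=mask(s,(45,80,40),(85,255,255))
    for c in cv2.findContours(m,cv2.RETR_EXTERNAL,cv2.CHAIN_APPROX_NONE)[0]:
        if cv2.contourArea(c)>60:
            q=onplane(s,c.reshape(-1,2),.052)[:,:2]*1000;print(n,np.round((q.min(0)+q.max(0))/2,1),np.round(np.ptp(q,axis=0),1))
tool()"
```

```text
side [ 587.7 -504.2] [70.8 33. ]
side [ 444.6 -165.9] [26.4 32.4]
wrist [ 444.7 -162.2] [27.3 27.2]
4.15 [ 0.3807 -0.1691  0.1998] [[0.993, 0.116, -0.0], [0.116, -0.993, 0.0], [-0.0, -0.0, -1.0]] [-0.3  0.3  0.4] 0.005237093148833975
```

```bash
python3 -m jog '[[[0.0322,0,0.03,0,0,0],[0.0322,0,0.04,0,0,0],[0,0,0.05,0,0,0],[0,0,0.021,0,0,0],[0,0,0.004,0,0,0],[0,0,0.005,0,0,0],[0,0,0.0035,0,0,0],[0,0,0,0,0,0],[0,0,0,0,0,0]]]'
```

```text
clock: 5.28
tool_pos: [0.4449, -0.1619, 0.0471]
eef_rot: [0.998, 0.058, 0.0, 0.0]
contact_force: [-1.3, 0.6, 3.8]
opening: 0.005
finger_force: 1.8
```

```bash
python3 -m jog '[[[0,0,0.0015,0,0,0],[0,0,0,0,0,0]]]'
```

```text
clock: 5.52
tool_pos: [0.4449, -0.1619, 0.0462]
eef_rot: [0.998, 0.058, 0.001, 0.0]
contact_force: [-2.7, 1.8, 16.1]
opening: 0.007
finger_force: 7.9
```

```bash
python3 -m jog '[[[0,0,-0.05,0,0,0],[0,0,-0.06,0,0,0],[0,0,-0.06,0,0,0],[0.05,0,0,0,0,0],[0.06,0,0,0,0,0],[0.015,0,0,0,0,0],[0,0,0,0,0,0],[0,0,0,0,0,0]]]' && python3 -c "
from h import *
tool();st=get_state();y=.1185
d=(np.array(st['tool_pos'])-[.5241,-.1528,.066]);print('box rel',np.round([d[0]*np.cos(y)+d[1]*np.sin(y),-d[0]*np.sin(y)+d[1]*np.cos(y),d[2]],4))
th=np.linspace(1.55,0,12);r=.095+.006*(1-th/1.55)
P=np.c_[-r*np.cos(th)+.006*np.sin(th)+.009,r*np.sin(th)+.006*np.cos(th)]
print(np.round(P,4).tolist());print(np.round(np.diff(P,axis=0)*[1,-1],4).tolist())"
```

```text
clock: 6.52
tool_pos: [0.5675, -0.1478, 0.2147]
eef_rot: [0.998, 0.057, -0.001, 0.0]
contact_force: [0.1, 0.1, -0.1]
opening: 0.007
finger_force: 0.0
6.53 [ 0.5675 -0.1478  0.2147] [[0.993, 0.115, -0.002], [0.115, -0.993, -0.0], [-0.002, 0.0, -1.0]] [ 0.1  0.1 -0.1] 0.007189252395264383
box rel [ 0.0437 -0.0002  0.1487]
[[0.013, 0.0951], [-0.0005, 0.0953], [-0.0139, 0.0935], [-0.027, 0.0899], [-0.0396, 0.0844], [-0.0513, 0.0771], [-0.062, 0.0682], [-0.0713, 0.0579], [-0.0792, 0.0462], [-0.0853, 0.0335], [-0.0896, 0.02], [-0.092, 0.006]]
[[-0.0135, -0.0002], [-0.0134, 0.0018], [-0.0131, 0.0037], [-0.0126, 0.0055], [-0.0117, 0.0073], [-0.0106, 0.0089], [-0.0093, 0.0104], [-0.0078, 0.0116], [-0.0061, 0.0127], [-0.0043, 0.0135], [-0.0024, 0.014]]
```

```bash
python3 -m jog '[[[0,0,0.03,0,0,0],[0,0,0.0235,0,0,0],[-0.015,0,0,0,0,0],[-0.011,0,0,0,0,0],[0,0,0,0,0,0]]]' && python3 -c "
from h import *
s=cam('scene');save({'frame':cv2.resize(s['frame'][120:360,120:440],(640,480))},'s3.png')"
```

```text
clock: 7.15
tool_pos: [0.5418, -0.151, 0.162]
eef_rot: [0.998, 0.057, -0.0, 0.0]
contact_force: [-0.2, -0.8, -0.0]
opening: 0.005
finger_force: 0.0
```

View pics/s3.png

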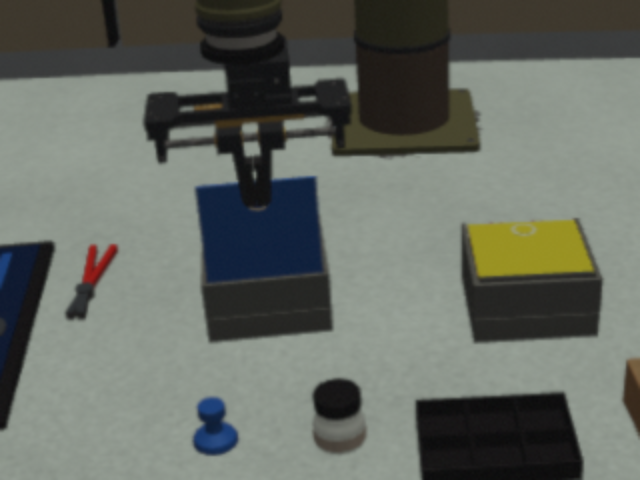

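The fingers (255,190 in the crop) are behind the blue outer face at the ring. Next is the closing arc.

```bash
python3 -m jog '[[[-0.005,0,0,0,0,0],[-0.0135,0,0,0,0,0],[-0.0134,0,0.002,0,0,0],[-0.0131,0,0.0037,0,0,0],[-0.0126,0,0.0055,0,0,0],[-0.0117,0,0.0073,0,0,0],[-0.0106,0,0.0089,0,0,0],[-0.0093,0,0.0104,0,0,0],[-0.0078,0,0.0116,0,0,0],[-0.0061,0,0.0127,0,0,0],[-0.0043,0,0.0135,0,0,0],[0,0,0,0,0,0]]]'
```

```text
clock: 8.7
tool_pos: [0.4354, -0.1627, 0.0856]
eef_rot: [0.998, 0.058, -0.001, -0.0]
contact_force: [1.2, 0.8, 3.1]
opening: 0.007
finger_force: 1.5
```

```bash
python3 -m jog '[[[-0.003,0,0.009,0,0,0],[0,0,0.006,0,0,0],[0,0,0.0035,0,0,0],[0,0,0.002,0,0,0],[0,0,0,0,0,0]]]'
```

```text
clock: 9.32
tool_pos: [0.433, -0.1631, 0.0653]
eef_rot: [0.998, 0.058, -0.0, 0.0]
contact_force: [0.1, 0.3, 4.7]
opening: 0.002
finger_force: 1.9
```

```bash
python3 -m jog '[[[0,0,-0.02,0,0,0],[-0.02,0,-0.045,0,0,0],[-0.03,0,-0.045,0,0,0],[0,0,-0.03,0,0,0],[0,0,0,0,0,0],[0,0,0,0,0,0],[0,0,0,0,0,0],[0,0,0,0,0,0]]]' && python3 -c "
from h import *
import m
s=m.meas('wrist');s=cam('side');save(s,'s4.png');tool()"
```

```text
clock: 10.32
tool_pos: [0.3833, -0.1686, 0.2045]
eef_rot: [0.998, 0.058, -0.001, -0.0]
contact_force: [0.6, 0.5, 0.0]
opening: 0.006
finger_force: 0.0
wrist rect mm 469.5 -159.3 108.9 117.9 6.86 29044.0
 ring 600 [ 432.7 -163.6] [26.4 26.6]
10.43 [ 0.3835 -0.1687  0.2048] [[0.993, 0.116, -0.001], [0.116, -0.993, 0.0], [-0.001, -0.001, -1.0]] [ 0.5 -0.5  0.5] 0.007278235789564707
```

View pics/s4.png

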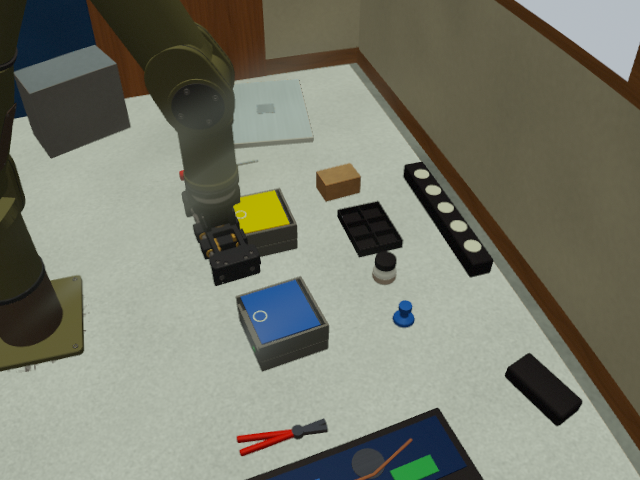

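The blue cover is shut with its ring at (260,316), exactly where it was at the start. Nothing else has moved, and the robot is clear of everything.

```bash
python3 -c "
from plant import *
print(finish_job())"
```

```text
the job is handed in; nothing more can be done
None
```

The job is handed in, with no verdict returned: the blue cover was popped open, the reset button pressed to its stop, and the cover pushed shut and latched; the last picture shows it shut, the yellow cover shut and the loose parts in place.

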